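# Set the cold-start choke and prime

### The arm

A 7-joint arm with a two-finger parallel gripper is mounted at the origin on a cart in front of the work surface, level with it; the furniture and walls round the work are solid. World frame = base frame: x ahead of the robot, y to its left, z up, the work surface at z = 0. Lengths are in m, angles in rad, forces in N, time in s.
With the tool pointing down it reaches from about 0.4 to 0.85 m from the base axis. Payload 4.5 kg.
Tool frame: the origin (TCP) lies midway between the tips of the shut fingers; the grasp point (between the pads) lies 19 mm behind it; z points along the fingers, y is the direction in which the jaws open and shut (so a half turn about z gives the same grasp; the last joint's range is limited). The gripper opens to 88 mm and grips with 3 to 60 N. Pads are 18 mm wide; open, the fingers measure 123 mm over their backs; the gripper's body (75 mm by 187 mm) begins 45 mm behind the grasp point.
Start: joints at [-1.141, 0.689, -0.195, 1.565, 0.157, 0.902, -0.215], TCP at [0.241, 0.577, 0.239] pointing down, gripper open.
Joint ranges: [-3.01, 3.01], [-0.46, 2.08], [-1.47, 1.51], [0.13, 2.56], [-1, 4.14], [0.04, 2.09], [-2.66, 2.66]. Speed limits (rad/s): [2.57, 2.57, 3.14, 3.14, 3.14, 3.14, 3.14].

### API

Orientations are given as a unit quaternion [x, y, z, w].
In Python, from plant import get_state, snapshot, finish_job, regions_of gives the robot as it stands.
- The arm moves only by the tool send_rows, never from a script. Its argument "series" is a list of rows, each an object of numbers: "grip": the opening, from 0 (shut) to 1 (fully open); "dx", "dy", "dz": the shift along the tool's x, y, z in mm; "turn": the turn about the tool's z in rad. A call has 1 to 20 rows; each row shifts and turns the commanded pose from where the row before left it, along the tool's axes as they then stand; what a row does not reach is not made up. A row lasts 1/10 s, in which the tool goes at most 50 mm and 8.59 degrees, less where a joint would pass 70% of its speed; a pose out of reach is approached as far as the arm can. A call is refused whole if a number of a shift passes 50 or a number of a turn 0.15, either way. A call with a gripper value outside its range is refused whole. The fingers move at their own pace and stop on an object; "force" is the grip in N (left out, the last holds). Time passes only in rows, so rows that do not move let the fingers close. It gives the time, the measured TCP pose, the force and the opening at its end, in the units of the state.
- get_state(): the state, without advancing time (a new reading comes with each control period).
- snapshot(name): name is "scene" or "top" or "wrist"; returns a dict with "img" (400x640x3 uint8, red, green, blue), "depth" (400x640 float32, m along the optical axis (not along the pixel's ray), 0 where there is no reading), "fov_y" (degrees; the focal length in pixels is half the picture's height over the tangent of half this angle, whatever the lens; pixels are square), "cx", "cy" (the principal point, pixels), "R" (3x3) and "t" (3): a world point X has camera coordinates R X + t. Camera axes: x right, y down, z forward; pixel columns grow to the right and rows downward; lengths in m; the calibration is good to about 2 mm. A picture is of the moment at which its call begins.
- finish_job(): hands the job in, once; it reports no verdict.
Trained networks look in a picture, given as the dict that the camera call returned (one of the last four; its "shot" number tells which), for a name from the list of things; names that differ only in an ending like _2 or _b are one class to them, and where a whole thing is asked for, a point or a joint stands for the part that bears it (a point fixed in the world has none). Each returns a list of dicts, best first, with "score" (0 to 1); they miss things now and then, are a little off and sometimes report something else, mostly with a low value. They report only what shows in the picture. A call takes as long as a camera call.
- regions_of(picture, target): "pixels" (400x640 bool, what is visible of it) and "extent" ([left, top, right, bottom] in pixels, round what is visible of it).
The state is a dict: "clock": time; "q": joint angles; "qd": joint speeds; "joint_torque": joint torques, N m; "tool_pos": TCP position; "eef_rot": TCP orientation; "contact_force": force on the tool from outside, world axes, zero at the start; "moment": the same for the moment, N m; "opening": opening from 0.0 (shut) to 1.0 (fully open).
Only numpy, scipy, OpenCV 4.12 (cv2) and the standard library are available. Lean on these libraries where they do the work, as an engineer would, in place of code of your own. Each camera call takes 0.05 s, during which the arm holds its last target.

### The job

Get the engine control board ready for a cold start: with the fingers, without gripping it, push the red choke lever away past its first click (half choke) all the way to its second stop (full choke), so that it stays there. Then press the orange primer button all the way down and let it come back up. Leave the black throttle lever, the bolt, the tape measure and the wooden block as they are.

Things in the scene. Friction and masses are not known exactly. Their poses are not given: they have to be found in the camera images.
- choke_push (a point): centre of the near (robot-side) face of the red choke knob, a rounded block 32 mm wide, 22 mm along the slide and 30 mm high, on a thin steel stem. Its x axis points along the slide, away from the robot (the push direction); z up. The knob's underside stands 8 mm above the grey slotted unit it slides in (150 x 60 mm, top 48 mm above the bench), its top 38 mm above it (86 mm above the bench). At joint value 0 this face is 24 mm beyond the near end of the unit
- choke (a joint): slide of the red lever, m: 0 = off (starts at 0 to 0.008, moves freely at 1 N), 0.033 = first detent (half choke, two white marks), 0.051 = second stop (full choke, three marks). Some 5 to 11 N pushes it over each spring hump; crests at 0.022 and 0.044. A little past the second crest it snaps to the stop and is held there; let go before it, it stays near the crest or falls back
- choke_near: near half of the red knob (origin at the lever's foot)
- choke_far: far half of the red knob (origin at the lever's foot); fingers pressing on both halves at once count as gripping
- throttle_push (a point): centre of the near face of the black throttle knob, in an equal unit side by side with the choke's, 160 mm apart; either may be left or right. Must not be moved
- primer_top (a point): centre of the top of the orange primer button (36 mm across), between the two units at their near end, 41 mm above the bench; z up
- primer (a joint): primer button, m: 0 = up, 0.007 = fully down (about 6 N)
- board: plywood board 200 x 270 x 18 mm, fixed to the bench; origin at the centre of its underside; x along the levers, away from the robot
- bolt: loose steel coach bolt, 82 mm long, lying on the board between the units behind the primer; bystander
- tape: yellow tape measure 64 x 95 x 33 mm, loose on the bench left of the board; bystander
- offcut: pine block 45 x 90 x 45 mm, loose on the bench behind the board; bystander

How it is judged:
By the outcome, as a careful person would: the job done as asked, in the order asked, and still so for the second after the job is handed in, with the robot touching nothing.
It also fails if it takes over 48 s, if anything falls off the work surface, if the arm or the gripper's body presses on something with over 40 N, if the wrist force passes 120 N, or if a joint passes its speed limit or range.

## Working session

There is one attempt and no reset: what is moved stays moved. The work goes in short steps, Python scripts to look and compute and a tool call to move; the robot and the scene stay as the last step left them, time stands still between calls to the robot, and variables do not carry over. Pictures are saved under pics/ and viewed, and the job is handed in when it is done.

Besides the shell and the picture viewer there is one more tool, called after "Call:" as name(argument=value, ...) on one line, values as JSON. send_rows: Moves the arm, as the interface text tells. Its arguments: {"type":"object","properties":{"series":{"type":"array","items":{"type":"object","properties":{"grip":{"type":"number"},"dx":{"type":"number"},"dy":{"type":"number"},"dz":{"type":"number"},"turn":{"type":"number"}}}},"force":{"type":"number"}},"required":["series"]}

```bash
mkdir -p pics; ls; cat > h.py <<'E'
import numpy as np,cv2
from plant import get_state, snapshot, finish_job, regions_of
def save(s,n):
    cv2.imwrite(f'pics/{n}.png',s['img'][:,:,::-1])
def pts(s,mask):
    v,u=np.nonzero(mask&(s['depth']>0)); d=s['depth'][v,u]
    f=200/np.tan(np.radians(s['fov_y'])/2)
    C=np.c_[(u-s['cx'])/f*d,(v-s['cy'])/f*d,d]
    return (C-np.array(s['t']))@np.array(s['R'])
E
python3 - <<'E'
from h import *
st=get_state();print(st)
for n in ['top','scene']:
    s=snapshot(n);save(s,n+'0');print(n,s['fov_y'],s['t'])
    for t in ['choke_push','choke_near','choke_far','throttle_push','primer_top','board','bolt','tape','offcut']:
        for r in regions_of(s,t)[:2]:
            P=pts(s,r['pixels'])
            print(t,round(r['score'],2),r['extent'],len(P), *( [P.min(0).round(3),P.max(0).round(3),np.median(P,0).round(3)] if len(P) else []))
E
```

```text
pics
{'clock': 0.0, 'q': array([-1.14119981,  0.69001751, -0.19448565,  1.56632953,  0.15726884,
        0.90249349, -0.21506365]), 'qd': array([ 1.41312015e-03, -4.07562574e-04,  1.16919571e-04, -2.56284843e-04,
       -1.46677484e-04, -4.22723740e-05,  1.47175825e-03]), 'joint_torque': array([ 3.66324666e-04, -5.27564621e+01, -1.26685046e+00, -1.53432941e+01,
       -5.26287931e-02,  6.44934451e-03,  1.57463737e-04]), 'tool_pos': array([0.24077409, 0.57607768, 0.23789225]), 'eef_rot': array([ 1.96570837e-01,  9.80489184e-01, -9.22766315e-04, -1.21740713e-04]), 'contact_force': array([-0.62276297, -0.17526074,  0.18787462]), 'moment': array([-0.01983023,  0.01044175, -0.02106045]), 'opening': 1.0047639744885672}
top 45.35574969425817 [0.12180407 0.69492695 0.86050143]
choke_push 0.63 [418.1, 247.9, 437.5, 267.3] 214 [ 0.568 -0.071  0.028] [ 0.6   -0.042  0.089] [ 0.578 -0.056  0.085]
choke_near 0.57 [418.2, 260.9, 441.7, 268.4] 139 [ 0.563 -0.072  0.047] [ 0.578 -0.042  0.089] [ 0.571 -0.057  0.085]
choke_far 0.57 [417.6, 255.0, 441.5, 260.0] 127 [ 0.577 -0.075  0.044] [ 0.589 -0.04
[... 1044 characters left out ...]
029] [0.6   0.042 0.043] [0.578 0.023 0.04 ]
throttle_push 0.65 [314.5, 210.0, 328.2, 234.9] 264 [ 0.629  0.077 -0.   ] [0.735 0.188 0.087] [0.637 0.088 0.078]
primer_top 0.54 [316.0, 254.9, 335.8, 271.4] 248 [0.564 0.008 0.029] [0.6   0.043 0.043] [0.578 0.024 0.04 ]
board 0.59 [264.5, 225.5, 430.9, 334.4] 4703 [ 0.511 -0.132 -0.002] [0.737 0.179 0.085] [ 0.566 -0.006  0.017]
bolt 0.64 [346.2, 239.2, 381.5, 258.3] 206 [ 0.656 -0.033  0.019] [0.675 0.044 0.039] [0.664 0.009 0.032]
tape 0.89 [259.2, 202.5, 306.2, 232.3] 902 [ 0.615  0.163 -0.003] [0.713 0.276 0.035] [0.64  0.209 0.029]
offcut 0.89 [369.3, 205.2, 408.6, 243.2] 1102 [ 0.742 -0.032 -0.001] [0.822 0.065 0.048] [0.768 0.007 0.04 ]
```

```bash
python3 - <<'E'
import cv2
for n,(a,b,c,d) in {'top0':(160,320,230,490),'scene0':(180,350,230,470)}.items():
    i=cv2.imread(f'pics/{n}.png'); cv2.imwrite(f'pics/{n}c.png',cv2.resize(i[a:b,c:d],None,fx=3,fy=3,interpolation=2))
E
```

```text
(no output)
```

View pics/top0c.png

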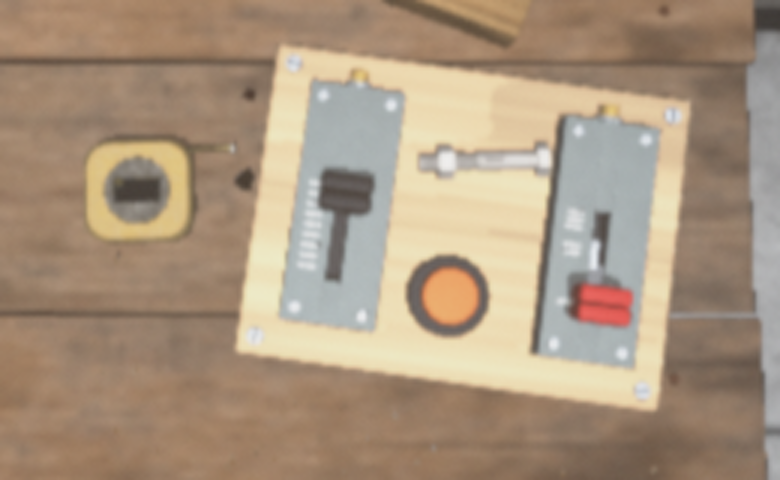

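View pics/scene0c.png

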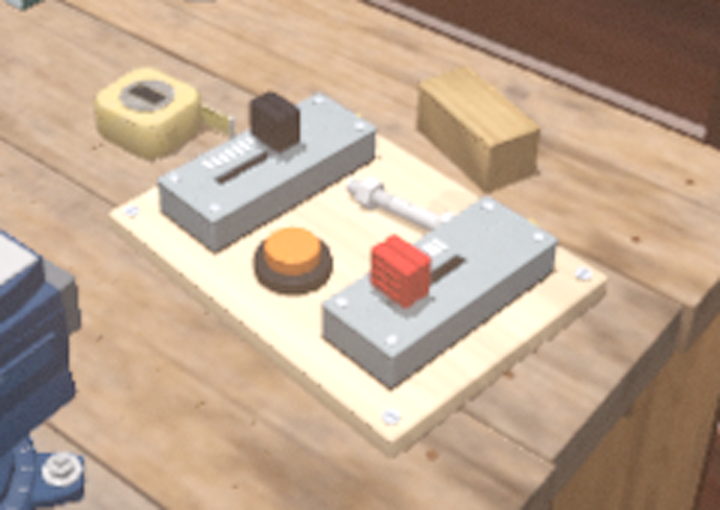

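View pics/scene0.png

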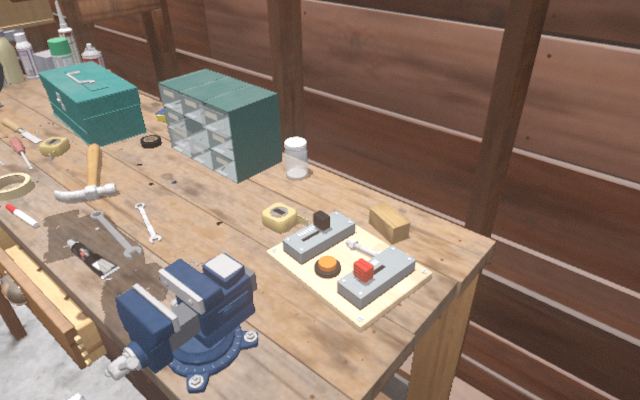

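```bash
python3 - <<'E'
from h import *
for n in ['top','scene']:
    s=snapshot(n)
    full=np.ones((400,640),bool)
    P=pts(s,full)
    m=(abs(P[:,2]-.048)<.003)&(P[:,0]>.5)&(P[:,0]<.76)
    for lo,hi in [(-.14,0.0),(.04,.17)]:
        q=P[m&(P[:,1]>lo)&(P[:,1]<hi)]
        print(n,len(q),cv2.minAreaRect(q[:,:2].astype(np.float32)*1000))
    # red knob top by colour
    img=s['img'].astype(int)
    for nm,k in [('red',(img[...,0]>150)&(img[...,1]<90)&(img[...,2]<90)),('or',(img[...,0]>180)&(img[...,1]>100)&(img[...,1]<160)&(img[...,2]<90))]:
        Q=pts(s,k);Q=Q[(Q[:,0]>.5)&(Q[:,0]<.7)&(abs(Q[:,1])<.12)]
        z0=.08 if nm=='red' else .037
        q=Q[Q[:,2]>z0]; print(nm,len(q),q.mean(0).round(4),cv2.minAreaRect(q[:,:2].astype(np.float32)*1000))
    # tall things
    v=P[(P[:,2]>.06)&(P[:,0]<.85)&(P[:,0]>.15)&(P[:,1]>-.4)&(P[:,1]<.7)]
    g={}
    for p in v: 
        k=(int(p[0]//.05),int(p[1]//.05)); g[k]=max(g.get(k,0),p[2])
    print({(round(a*.05,2),round(b*.05,2)):round(float(z),2) for (a,b),z in sorted(g.items())})
    save(s,n+'1')
E
```

```text
top 2180 ((650.5037841796875, -59.415863037109375), (229.05282592773438, 92.56580352783203), 6.849604606628418)
top 2115 ((637.9172973632812, 94.17112731933594), (59.89337921142578, 149.90802001953125), 82.23180389404297)
red 53 [ 0.5787 -0.0562  0.0846] ((581.6320190429688, -56.39187240600586), (17.05068588256836, 27.885351181030273), 7.299642562866211)
or 9 [0.5906 0.0334 0.0401] ((589.7305908203125, 32.277408599853516), (16.150815963745117, 33.38657760620117), 33.656314849853516)
{(0.3, 0.0): 0.09, (0.3, 0.1): 0.09, (0.35, 0.0): 0.13, (0.35, 0.05): 0.14, (0.35, 0.1): 0.14, (0.4, 0.0): 0.12, (0.4, 0.05): 0.14, (0.4, 0.1): 0.14, (0.55, -0.1): 0.09, (0.55, -0.05): 0.09, (0.6, 0.05): 0.09, (0.6, 0.1): 0.09, (0.6, 0.55): 0.09, (0.6, 0.6): 0.09, (0.65, 0.05): 0.09, (0.65, 0.1): 0.09, (0.65, 0.4): 0.2, (0.65, 0.45): 0.2, (0.65, 0.5): 0.2, (0.65, 0.55): 0.15, (0.65, 0.6): 0.15, (0.65, 0.65): 0.15, (0.7, 0.4): 0.2, (0.7, 0.45): 0.2, (0.7, 0.5): 0.2, (0.7, 0.55): 0.2, (0.7, 0.6): 0.2, (0.7, 0.65): 0.17, (0.75, 0.3): 0.07, (0.75, 0.4): 0.2, (0.75, 0.45): 0.2, (0.75, 0.5): 0.2, (0.75, 0.55): 
[... 891 characters left out ...]
0.09, (0.55, -0.05): 0.09, (0.6, 0.05): 0.09, (0.6, 0.1): 0.09, (0.6, 0.55): 0.08, (0.6, 0.6): 0.08, (0.65, 0.05): 0.09, (0.65, 0.1): 0.09, (0.65, 0.4): 0.2, (0.65, 0.45): 0.2, (0.65, 0.5): 0.2, (0.65, 0.55): 0.19, (0.65, 0.6): 0.15, (0.65, 0.65): 0.15, (0.7, 0.4): 0.2, (0.7, 0.45): 0.2, (0.7, 0.5): 0.2, (0.7, 0.55): 0.2, (0.7, 0.6): 0.2, (0.7, 0.65): 0.2, (0.75, 0.3): 0.07, (0.75, 0.4): 0.2, (0.75, 0.45): 0.2, (0.75, 0.5): 0.2, (0.75, 0.55): 0.2, (0.75, 0.6): 0.2, (0.75, 0.65): 0.2, (0.8, 0.3): 0.1, (0.8, 0.35): 0.1, (0.8, 0.4): 0.2, (0.8, 0.45): 0.2, (0.8, 0.5): 0.2, (0.8, 0.55): 0.2, (0.8, 0.6): 0.2, (0.8, 0.65): 0.2}<stdin>:15: RuntimeWarning: Mean of empty slice.
  ret = um.true_divide(
```

View pics/top0.png

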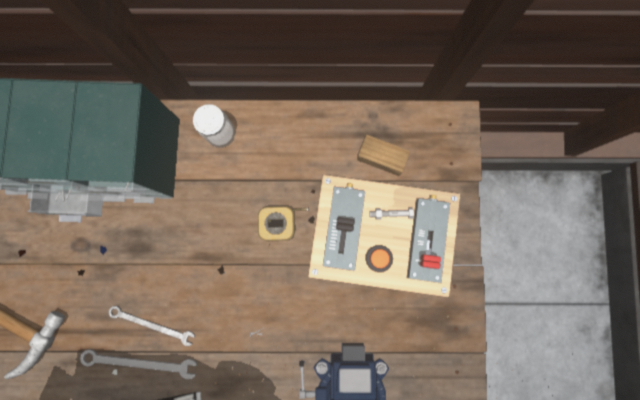

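Call:
send_rows(series=[{"grip":0,"turn":-0.129},{"grip":0,"turn":-0.129},{"grip":0}], force=10)

```text
schema error: expected keys grip, dx, dy, dz, turn
```

Call:
send_rows(series=[{"dx":-18,"dy":-29},{"dx":-18,"dy":-29},{"dx":-18,"dy":-29},{"dx":-18,"dy":-29},{"dx":-18,"dy":-29},{"dx":-18,"dy":-29},{"dx":-18,"dy":-29},{"dx":-18,"dy":-29},{"dx":-18,"dy":-29},{"dx":-18,"dy":-29},{"dx":-18,"dy":-29},{"dx":-18,"dy":-29},{"dx":-18,"dy":-29},{"dx":-18,"dy":-29},{"dx":-18,"dy":-29},{"dx":-18,"dy":-29},{"dx":-18,"dy":-29},{"dx":-18,"dy":-29},{"dx":0,"dy":0},{"dx":0,"dy":0}])

```text
schema error: expected keys grip, dx, dy, dz, turn
```

All keys are needed in each row.

Call:
send_rows(series=[{"grip":0,"dx":0,"dy":0,"dz":0,"turn":-0.129},{"grip":0,"dx":0,"dy":0,"dz":0,"turn":-0.129},{"grip":0,"dx":0,"dy":0,"dz":0,"turn":0}], force=10)

```text
clock: 1.4
tool_pos: [0.2411, 0.5766, 0.2387]
eef_rot: [0.069, 0.998, 0.0, -0.0]
contact_force: [0.2, -0.0, -0.4]
opening: 0.751
```

```bash
cat >> h.py <<'E'
from scipy.spatial.transform import Rotation as Ro
def to_tool(target):
    s=get_state();R=Ro.from_quat(s['eef_rot']).as_matrix()
    print('t',s['clock'],'pos',s['tool_pos'].round(4),'x',R[:,0].round(3),'z',R[:,2].round(3),'F',s['contact_force'].round(1),'op',round(s['opening'],2),'delta',((np.array(target)-s['tool_pos'])@R*1000).round(1))
E
python3 -c "
from h import *
to_tool([.530,-.053,.239])"
```

```text
t 1.4 pos [0.2411 0.5766 0.2387] x [-0.991  0.137  0.   ] z [-0.  0. -1.] F [ 0.2 -0.  -0.4] op 0.75 delta [-3.725e+02 -5.841e+02 -5.000e-01]
```

Call:
send_rows(series=[{"grip":0,"dx":-18,"dy":-29,"dz":0,"turn":0},{"grip":0,"dx":-18,"dy":-29,"dz":0,"turn":0},{"grip":0,"dx":-18,"dy":-29,"dz":0,"turn":0},{"grip":0,"dx":-18,"dy":-29,"dz":0,"turn":0},{"grip":0,"dx":-18,"dy":-29,"dz":0,"turn":0},{"grip":0,"dx":-18,"dy":-29,"dz":0,"turn":0},{"grip":0,"dx":-18,"dy":-29,"dz":0,"turn":0},{"grip":0,"dx":-18,"dy":-29,"dz":0,"turn":0},{"grip":0,"dx":-18,"dy":-29,"dz":0,"turn":0},{"grip":0,"dx":-18,"dy":-29,"dz":0,"turn":0},{"grip":0,"dx":-18,"dy":-29,"dz":0,"turn":0},{"grip":0,"dx":-18,"dy":-29,"dz":0,"turn":0},{"grip":0,"dx":-18,"dy":-29,"dz":0,"turn":0},{"grip":0,"dx":-18,"dy":-29,"dz":0,"turn":0},{"grip":0,"dx":-18,"dy":-29,"dz":0,"turn":0},{"grip":0,"dx":-18,"dy":-29,"dz":0,"turn":0},{"grip":0,"dx":-18,"dy":-29,"dz":0,"turn":0},{"grip":0,"dx":-18,"dy":-29,"dz":0,"turn":0},{"grip":0,"dx":0,"dy":0,"dz":0,"turn":0}])

```text
clock: 3.3
tool_pos: [0.4919, 0.0097, 0.2386]
eef_rot: [0.075, 0.997, -0.001, 0.001]
contact_force: [-0.3, -0.7, -0.3]
opening: 0.003
```

```bash
python3 - <<'E'
from h import *
to_tool([.530,-.053,.060])
s=snapshot('wrist');save(s,'w1')
for t in ['choke_push','primer_top','throttle_push']:
    for r in regions_of(s,t)[:2]:
        P=pts(s,r['pixels']); print(t,round(r['score'],2),r['extent'],P.min(0).round(3),P.max(0).round(3),np.median(P,0).round(3))
P=pts(s,np.ones((400,640),bool))
U=np.array([.991,-.136]);L=np.array([.136,.991])
for nm,c,zl,zh in [('knob',(.58,-.056),.079,.095),('primer',(.58,.026),.037,.05)]:
    q=P[(np.hypot(P[:,0]-c[0],P[:,1]-c[1])<.035)&(P[:,2]>zl)&(P[:,2]<zh)]
    if len(q): print(nm,len(q),q.mean(0),'u',(q[:,:2]@U).min(),(q[:,:2]@U).max(),'l',(q[:,:2]@L).min(),(q[:,:2]@L).max(),np.median(q[:,2]))
E
```

```text
t 3.3 pos [0.4919 0.0097 0.2386] x [-0.989  0.149 -0.002] z [ 0.001 -0.003 -1.   ] F [-0.3 -0.7 -0.3] op 0.0 delta [-46.8 -55.8 178.8]
choke_push 0.8 [251.8, 249.3, 280.4, 278.7] [ 0.565 -0.082  0.033] [ 0.589 -0.042  0.09 ] [ 0.572 -0.058  0.086]
primer_top 0.57 [323.0, 225.5, 354.7, 260.1] [0.483 0.009 0.031] [0.604 0.045 0.248] [0.577 0.029 0.043]
primer_top 0.24 [400.1, 276.7, 403.7, 278.3] [0.638 0.092 0.04 ] [0.64  0.095 0.049] [0.639 0.094 0.045]
throttle_push 0.6 [324.8, 225.9, 356.8, 255.8] [0.483 0.01  0.032] [0.599 0.045 0.241] [0.577 0.029 0.043]
throttle_push 0.46 [399.3, 274.6, 402.1, 281.8] [0.638 0.091 0.037] [0.64  0.096 0.051] [0.639 0.093 0.045]
knob 595 [ 0.5758515  -0.05833892  0.08659383] u 0.5691994219731733 0.5912858574815347 l 0.00392617116454229 0.035933303303432605 0.08739659736882377
primer 532 [0.57886646 0.02848929 0.0425852 ] u 0.5560384830929019 0.589223977140614 l 0.08820250122696786 0.12335358246055761 0.04284013933878319
```

View pics/w1.png

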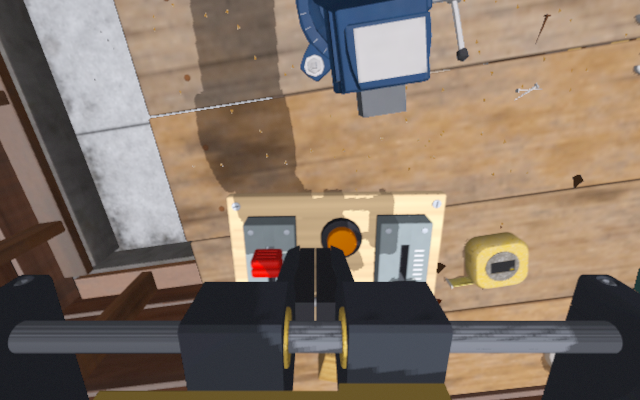

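```bash
python3 - <<'E'
from h import *
to_tool([.5428,-.0543,.062])
s=snapshot('top');P=pts(s,np.ones((400,640),bool))
v=P[(P[:,2]>.08)&(P[:,2]<.18)&(P[:,0]<.52)&(P[:,0]>.4)&(abs(P[:,1]-.08)<.15)]
print(np.percentile(v,[0,1,99,100],axis=0))
E
```

```text
t 3.5 pos [0.4898 0.0164 0.2388] x [-0.991  0.137  0.   ] z [-0.     0.001 -1.   ] F [ 0.1 -0.3  0.5] op 0.01 delta [-62.2 -62.9 176.7]
[[0.40002073 0.04161532 0.08058156]
 [0.40022896 0.04615482 0.08291248]
 [0.4231774  0.11435893 0.13727695]
 [0.42638942 0.11750401 0.13836218]]
```

Call:
send_rows(series=[{"grip":0,"dx":-20.7,"dy":-21,"dz":0,"turn":0},{"grip":0,"dx":-20.7,"dy":-21,"dz":0,"turn":0},{"grip":0,"dx":-20.8,"dy":-20.9,"dz":0,"turn":0},{"grip":0,"dx":0,"dy":0,"dz":20,"turn":0},{"grip":0,"dx":0,"dy":0,"dz":25,"turn":0},{"grip":0,"dx":0,"dy":0,"dz":25,"turn":0},{"grip":0,"dx":0,"dy":0,"dz":25,"turn":0},{"grip":0,"dx":0,"dy":0,"dz":25,"turn":0},{"grip":0,"dx":0,"dy":0,"dz":15,"turn":0},{"grip":0,"dx":0,"dy":0,"dz":0,"turn":0},{"grip":0,"dx":0,"dy":0,"dz":0,"turn":0}])

```text
clock: 4.65
tool_pos: [0.5433, -0.0545, 0.104]
eef_rot: [0.068, 0.998, 0.0, 0.0]
contact_force: [0.2, 0.3, -0.7]
opening: 0.007
```

```bash
python3 - <<'E'
from h import *
to_tool([.5428,-.0543,.062])
s=snapshot('scene');save(s,'s2');i=cv2.imread('pics/s2.png');cv2.imwrite('pics/s2c.png',cv2.resize(i[130:350,230:470],None,fx=3,fy=2.7))
E
```

```text
t 4.65 pos [ 0.5433 -0.0545  0.104 ] x [-0.991  0.136  0.   ] z [ 0.     0.001 -1.   ] F [ 0.2  0.3 -0.7] op 0.01 delta [ 0.5  0.1 42. ]
```

View pics/s2c.png

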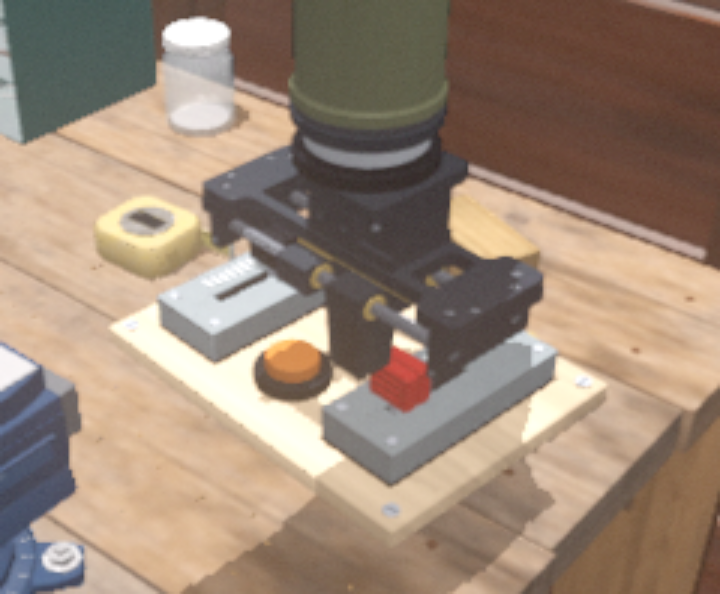

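```bash
python3 - <<'E'
from h import *
s=snapshot('scene')
f=200/np.tan(np.radians(s['fov_y'])/2)
R=np.array(s['R']);t=np.array(s['t']);print('cam',-R.T@t)
for X in [(.5433,-.0545,.104),(.569,-.058,.0865),(.5433,-.0545,.168),(.5,-.0545,.168),(.579,.0285,.042)]:
    c=R@np.array(X)+t;u,v=c[0]/c[2]*f+s['cx'],c[1]/c[2]*f+s['cy'];print(X,round(u),round(v),'crop',(u-230)*3,(v-130)*2.7,'z',c[2],s['depth'][int(v),int(u)])
def at(cx,cy):
    m=np.zeros((400,640),bool);u,v=int(cx/3+230),int(cy/2.7+130);m[v-1:v+2,u-1:u+2]=1
    P=pts(s,m);return np.median(P,0).round(3)
for p in [(345,300),(345,350),(375,350),(360,368),(340,365),(400,378),(480,310),(240,220)]: print(p,at(*p))
E
```

```text
cam [ 0.07822997 -0.39759808  0.62267211]
(0.5433, -0.0545, 0.104) 349 265 crop 356.73653378479844 365.5744270431207 z 0.7673562622919999 0.75588524
(0.569, -0.058, 0.0865) 359 266 crop 388.08295034323453 367.57773599494226 z 0.7913244568682324 0.7940218
(0.5433, -0.0545, 0.168) 350 235 crop 359.29432797246596 284.45617805871865 z 0.7317272228776598 0.694744
(0.5, -0.0545, 0.168) 333 249 crop 307.9734352072791 320.7970062785216 z 0.7045500961959061 0.9376724
(0.579, 0.0285, 0.042) 325 261 crop 284.9606170020249 354.6008925750245 z 0.8694464502481817 0.8729838
(345, 300) [ 0.508 -0.072  0.187]
(345, 350) [ 0.536 -0.051  0.122]
(375, 350) [ 0.539 -0.07   0.13 ]
(360, 368) [ 0.532 -0.064  0.116]
(340, 365) [ 0.536 -0.047  0.107]
(400, 378) [ 0.567 -0.068  0.084]
(480, 310) [ 0.521 -0.142  0.211]
(240, 220) [0.536 0.024 0.185]
```

Call:
send_rows(series=[{"grip":0,"dx":0,"dy":0,"dz":15,"turn":0},{"grip":0,"dx":0,"dy":0,"dz":15,"turn":0},{"grip":0,"dx":0,"dy":0,"dz":12,"turn":0},{"grip":0,"dx":0,"dy":0,"dz":0,"turn":0},{"grip":0,"dx":-5,"dy":0,"dz":0,"turn":0},{"grip":0,"dx":-5,"dy":0,"dz":0,"turn":0},{"grip":0,"dx":-5,"dy":0,"dz":0,"turn":0},{"grip":0,"dx":-5,"dy":0,"dz":0,"turn":0},{"grip":0,"dx":0,"dy":0,"dz":0,"turn":0},{"grip":0,"dx":0,"dy":0,"dz":0,"turn":0}])

```text
clock: 5.75
tool_pos: [0.5638, -0.0586, 0.0618]
eef_rot: [0.069, 0.998, 0.0, 0.001]
contact_force: [0.8, 0.5, 0.4]
opening: 0.007
```

Call:
send_rows(series=[{"grip":0,"dx":-4,"dy":0,"dz":0,"turn":0},{"grip":0,"dx":-4,"dy":0,"dz":0,"turn":0},{"grip":0,"dx":-4,"dy":0,"dz":0,"turn":0},{"grip":0,"dx":-4,"dy":0,"dz":0,"turn":0},{"grip":0,"dx":0,"dy":0,"dz":0,"turn":0}])

```text
clock: 6.25
tool_pos: [0.5795, -0.0607, 0.0617]
eef_rot: [0.069, 0.998, 0.0, 0.001]
contact_force: [-0.0, 0.3, 1.3]
opening: 0.005
```

Call:
send_rows(series=[{"grip":0,"dx":-4,"dy":0,"dz":0,"turn":0},{"grip":0,"dx":-4,"dy":0,"dz":0,"turn":0},{"grip":0,"dx":-4,"dy":0,"dz":0,"turn":0},{"grip":0,"dx":0,"dy":0,"dz":0,"turn":0}])

```text
clock: 6.65
tool_pos: [0.5901, -0.0622, 0.0616]
eef_rot: [0.069, 0.998, -0.0, -0.001]
contact_force: [-3.7, 0.4, 2.9]
opening: 0.005
```

Call:
send_rows(series=[{"grip":0,"dx":-4,"dy":0,"dz":0,"turn":0},{"grip":0,"dx":-4,"dy":0,"dz":0,"turn":0},{"grip":0,"dx":0,"dy":0,"dz":0,"turn":0}])

```text
clock: 6.95
tool_pos: [0.5984, -0.0634, 0.0615]
eef_rot: [0.069, 0.998, 0.0, -0.0]
contact_force: [-0.5, 0.2, -0.8]
opening: 0.002
```

Call:
send_rows(series=[{"grip":0,"dx":-3,"dy":0,"dz":0,"turn":0},{"grip":0,"dx":-3,"dy":0,"dz":0,"turn":0},{"grip":0,"dx":0,"dy":0,"dz":0,"turn":0},{"grip":0,"dx":0,"dy":0,"dz":0,"turn":0}])

```text
clock: 7.35
tool_pos: [0.6056, -0.0643, 0.0619]
eef_rot: [0.069, 0.998, 0.0, 0.001]
contact_force: [-0.1, 0.2, 0.2]
opening: 0.01
```

Call:
send_rows(series=[{"grip":0,"dx":-2,"dy":0,"dz":0,"turn":0},{"grip":0,"dx":-1,"dy":0,"dz":0,"turn":0},{"grip":0,"dx":0,"dy":0,"dz":0,"turn":0},{"grip":0,"dx":0,"dy":0,"dz":0,"turn":0}])

```text
clock: 7.75
tool_pos: [0.6063, -0.0644, 0.0616]
eef_rot: [0.069, 0.998, -0.0, -0.001]
contact_force: [-5.7, 1.1, 3.8]
opening: -0.0
```

```bash
cat > k.py <<'E'
from h import *
import sys
U=np.array([.991,-.136]);L=np.array([.136,.991])
to_tool([.579,.0285,.042])
for n in sys.argv[2:]:
    s=snapshot(n);save(s,n+sys.argv[1]);P=pts(s,np.ones((400,640),bool))
    img=s['img'].astype(int).reshape(-1,3)
    k=((img[:,0]>130)&(img[:,1]<80)&(img[:,2]<80)).reshape(400,640)
    q=pts(s,k);q=q[(q[:,2]>.05)&(q[:,2]<.1)&(q[:,0]>.5)&(q[:,0]<.7)&(abs(q[:,1]+.06)<.04)]
    if len(q): print(n,'red',len(q),'u',np.percentile(q[:,:2]@U,[0,3,50,97,100]).round(4))
    for t in ['choke_push','throttle_push','bolt']:
        for r in regions_of(s,t)[:1]:
            p=pts(s,r['pixels']); print(t,round(r['score'],2),np.median(p,0).round(3))
    c=s['img'][:,:,::-1]
E
python3 k.py 3 scene; python3 -c "
import cv2;i=cv2.imread('pics/scene3.png');cv2.imwrite('pics/s3c.png',cv2.resize(i[180:350,230:470],None,fx=3,fy=3))"
```

```text
t 7.75 pos [ 0.6063 -0.0644  0.0616] x [-0.991  0.137  0.002] z [-0.002  0.    -1.   ] F [-5.7  1.1  3.8] op -0.0 delta [39.8 88.3 19.7]
scene red 71 u [0.621  0.6218 0.6317 0.6391 0.6404]
choke_push 0.55 [ 0.625 -0.08   0.072]
throttle_push 0.49 [0.636 0.089 0.078]
bolt 0.44 [0.663 0.024 0.031]
```

View pics/s3c.png

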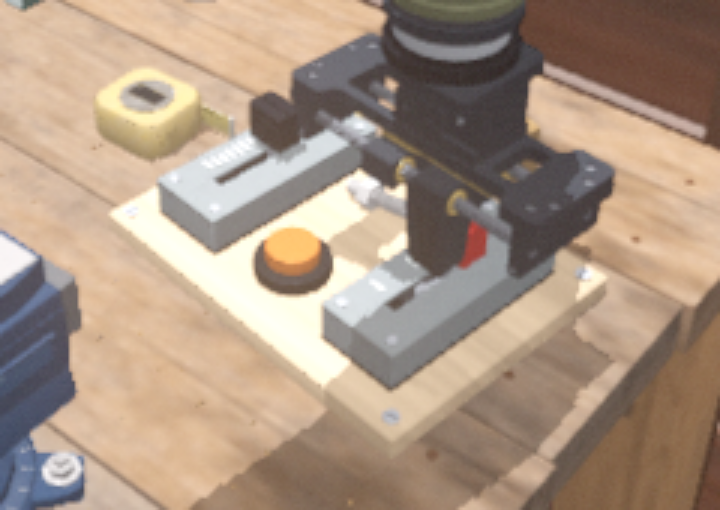

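Call:
send_rows(series=[{"grip":0,"dx":6,"dy":0,"dz":0,"turn":0},{"grip":0,"dx":20,"dy":0,"dz":0,"turn":0},{"grip":0,"dx":14,"dy":0,"dz":-15,"turn":0},{"grip":0,"dx":0,"dy":0,"dz":-30,"turn":0},{"grip":0,"dx":0,"dy":0,"dz":0,"turn":0},{"grip":0,"dx":0,"dy":0,"dz":0,"turn":0}])

```text
clock: 8.55
tool_pos: [0.5693, -0.0593, 0.1073]
eef_rot: [0.069, 0.998, 0.0, 0.002]
contact_force: [-0.3, 0.2, -0.6]
opening: 0.002
```

```bash
python3 k.py 4 scene; python3 -c "
import cv2;i=cv2.imread('pics/scene4.png');cv2.imwrite('pics/s4c.png',cv2.resize(i[180:350,230:470],None,fx=3,fy=3))"
```

```text
t 8.55 pos [ 0.5693 -0.0593  0.1073] x [-0.99   0.138 -0.004] z [ 0.004  0.    -1.   ] F [-0.3  0.2 -0.6] op 0.0 delta [ 2.7 88.3 65.4]
scene red 221 u [0.6185 0.6192 0.6216 0.6356 0.6399]
choke_push 0.69 [ 0.618 -0.066  0.074]
throttle_push 0.73 [0.636 0.086 0.077]
bolt 0.38 [0.663 0.039 0.03 ]
```

View pics/s4c.png

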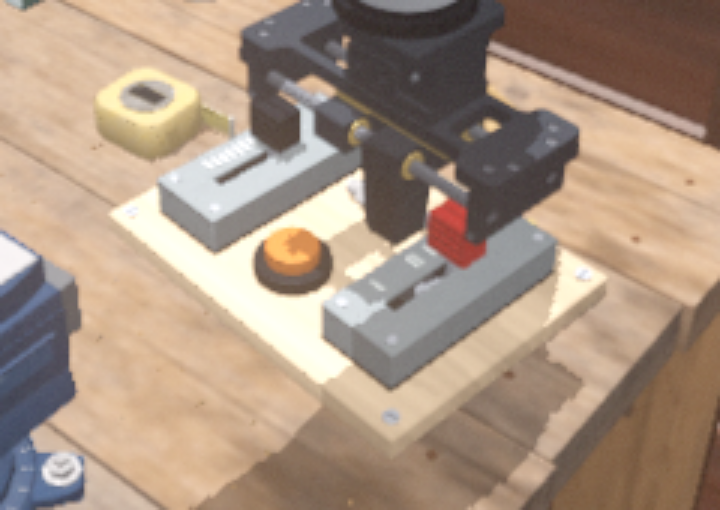

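Call:
send_rows(series=[{"grip":0,"dx":0,"dy":30,"dz":0,"turn":0},{"grip":0,"dx":0,"dy":30,"dz":0,"turn":0},{"grip":0,"dx":-1,"dy":26.3,"dz":0,"turn":0},{"grip":0,"dx":0,"dy":0,"dz":20,"turn":0},{"grip":0,"dx":0,"dy":0,"dz":20,"turn":0},{"grip":0,"dx":0,"dy":0,"dz":12,"turn":0},{"grip":0,"dx":0,"dy":0,"dz":0,"turn":0},{"grip":0,"dx":0,"dy":0,"dz":0,"turn":0}])

```text
clock: 9.55
tool_pos: [0.5808, 0.026, 0.0546]
eef_rot: [0.069, 0.998, -0.0, -0.0]
contact_force: [0.7, -0.1, 0.5]
opening: 0.007
```

```bash
python3 -c "
from h import *
to_tool([.5821,.0261,.041])"
```

```text
t 9.55 pos [0.5808 0.026  0.0546] x [-0.99   0.138  0.   ] z [-0. -0. -1.] F [ 0.7 -0.1  0.5] op 0.01 delta [-1.3  0.2 13.6]
```

Call:
send_rows(series=[{"grip":0,"dx":-1,"dy":0,"dz":5,"turn":0},{"grip":0,"dx":0,"dy":0,"dz":5,"turn":0},{"grip":0,"dx":0,"dy":0,"dz":4,"turn":0},{"grip":0,"dx":0,"dy":0,"dz":3,"turn":0},{"grip":0,"dx":0,"dy":0,"dz":2,"turn":0},{"grip":0,"dx":0,"dy":0,"dz":0,"turn":0}])

```text
clock: 10.15
tool_pos: [0.5821, 0.026, 0.0359]
eef_rot: [0.069, 0.998, -0.0, 0.0]
contact_force: [-0.6, -0.4, 4.6]
opening: 0.005
```

Call:
send_rows(series=[{"grip":0,"dx":0,"dy":0,"dz":2,"turn":0},{"grip":0,"dx":0,"dy":0,"dz":1,"turn":0},{"grip":0,"dx":0,"dy":0,"dz":0,"turn":0}])

```text
clock: 10.45
tool_pos: [0.5821, 0.026, 0.0344]
eef_rot: [0.069, 0.998, -0.0, 0.001]
contact_force: [-2.4, 0.0, 14.8]
opening: 0.008
```

Call:
send_rows(series=[{"grip":0,"dx":0,"dy":0,"dz":1,"turn":0},{"grip":0,"dx":0,"dy":0,"dz":0,"turn":0},{"grip":0,"dx":0,"dy":0,"dz":0,"turn":0}])

```text
clock: 10.75
tool_pos: [0.5821, 0.026, 0.0342]
eef_rot: [0.069, 0.998, -0.0, 0.001]
contact_force: [-4.5, -1.5, 21.7]
opening: 0.006
```

Call:
send_rows(series=[{"grip":0,"dx":0,"dy":0,"dz":-5,"turn":0},{"grip":0,"dx":0,"dy":0,"dz":-10,"turn":0},{"grip":0,"dx":0,"dy":0,"dz":-30,"turn":0},{"grip":0,"dx":0,"dy":0,"dz":-40,"turn":0},{"grip":0,"dx":0,"dy":0,"dz":-40,"turn":0},{"grip":0,"dx":0,"dy":0,"dz":-40,"turn":0},{"grip":0,"dx":15,"dy":25,"dz":-10,"turn":0},{"grip":0,"dx":15,"dy":30,"dz":0,"turn":0},{"grip":0,"dx":15,"dy":30,"dz":0,"turn":0},{"grip":0,"dx":15,"dy":30,"dz":0,"turn":0},{"grip":0,"dx":15,"dy":30,"dz":0,"turn":0},{"grip":0,"dx":15,"dy":30,"dz":0,"turn":0},{"grip":0,"dx":0,"dy":0,"dz":0,"turn":0},{"grip":0,"dx":0,"dy":0,"dz":0,"turn":0}])

```text
clock: 12.15
tool_pos: [0.5159, 0.2123, 0.2066]
eef_rot: [0.068, 0.998, -0.0, -0.0]
contact_force: [-0.3, -0.4, 0.3]
opening: 0.005
```

```bash
python3 k.py 5 scene top; python3 -c "
import cv2;i=cv2.imread('pics/scene5.png')[180:350,230:470];cv2.imwrite('pics/s5c.png',cv2.resize(i,None,fx=3,fy=3))
i=cv2.imread('pics/top5.png')[130:330,230:490];cv2.imwrite('pics/t5c.png',cv2.resize(i,None,fx=2.9,fy=2.9))"
```

```text
t 12.15 pos [0.5159 0.2123 0.2066] x [-0.991  0.135  0.001] z [-0.001 -0.    -1.   ] F [-0.3 -0.4  0.3] op 0.01 delta [ -87.4 -173.5  164.6]
choke_push 0.6 [ 0.62  -0.069  0.079]
throttle_push 0.78 [0.637 0.088 0.078]
bolt 0.68 [0.664 0.017 0.032]
top red 6 u [0.6236 0.6238 0.6292 0.6354 0.6359]
choke_push 0.52 [ 0.624 -0.064  0.085]
throttle_push 0.69 [0.642 0.093 0.085]
bolt 0.89 [0.666 0.004 0.033]
```

View pics/s5c.png

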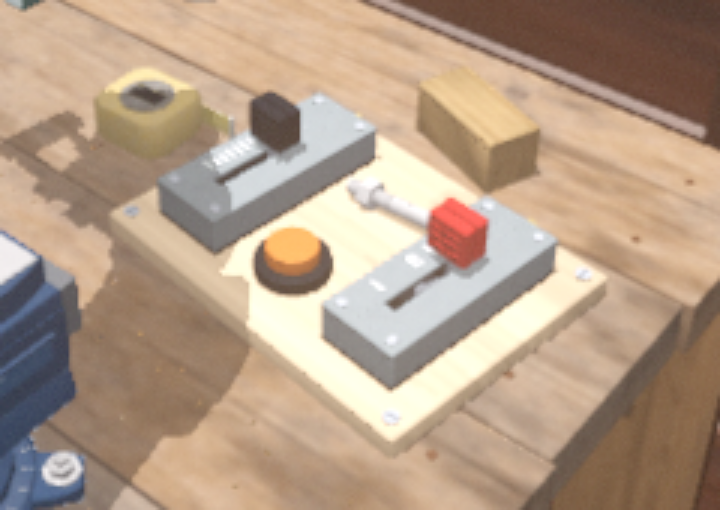

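View pics/t5c.png

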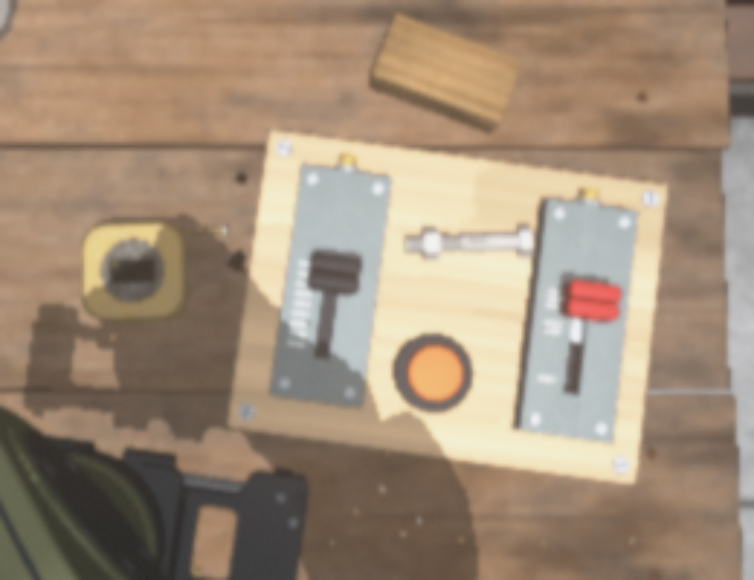

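```bash
python3 -c "
from h import *
print(finish_job())"
```

```text
the job is handed in; nothing more can be done
None
```

I pushed the red choke lever to full choke with the shut fingers, then pressed the primer all the way down and let it come back up. The job was handed in after about 12 s on the robot's clock.

- **Choke:** it went over both humps without being gripped. After I let go, the knob's near face measured about 50 mm from where it started, and the full-choke stop is at 51 mm. It was still there in the final pictures, beside the three marks.
- **Primer:** the button stopped moving at a fingertip height of about 34 mm with 15 to 22 N on it. That matches its full 7 mm of travel. It shows raised again in the final pictures.
- **Bystanders:** the throttle and bolt measured where they began, to about 1 mm in the top view. The tape and block look unmoved in the pictures, but I did not measure them again. The arm ended clear of everything, with no force on the tool.

No check failed. The scene camera's bolt readings varied by a few centimetres along its length while the arm partly hid it. The unobstructed top view put it exactly where it started.

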